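# Tip the nozzle caps into the wash hopper

## Task

Lift the amber jug out of the wash hopper and stand it upright with its whole foot on the round rubber mat. Then pick up the scoop pan that holds the caps by its handle, tip all six caps into the hopper, and set the empty pan down flat where it stood before. Keep the jug upright, let neither jug nor pan drop, and do not disturb the pan of long stems or the other loose things on the bench.

Things in the scene. Friction and masses are not known exactly. Their poses are not given: they have to be found in the camera images.
- hopper: Fixed open-topped steel wash hopper; origin: centre of its underside. Square box 180 mm outside, wall 4 mm, vertical to 75 mm height, then flared 45 degrees out to a rim 92 mm high, 220 mm over all. On its local +x side a splash guard rises to 150 mm height. In the middle of its 5 mm floor a fixed round plinth (drip stand), radius 46 mm, top 25 mm above the bench.
- jug: Loose clear amber jug, 105 mm tall, radius 38 (foot) to 45 mm (rim), 0.18 kg, standing on the hopper's plinth. Origin: centre of underside, z up. D handle on local +x, 12 mm thick across y: upper arm 83-97 mm high, out to 84 mm from the axis; upright 70-84 mm from the axis, gap to the wall about 26 mm. A pinch across y from above fits 68 mm from the axis, 88 mm up.
- mat: Fixed round black rubber mat on the bench, radius 75 mm, 3 mm thick; origin: centre of its underside.
- pan: Loose aluminium scoop pan with six red caps in it, 0.3 kg empty, 170 (x) x 110 mm (y). Origin: centre of underside, z up. Floor 4 mm, side walls 44 mm high, rear wall (-x) 59 mm; the front (+x) is open, no lip. Black handle: post at the rear wall and a level bar along x above the pan, from x = -84 to +22 mm, 14 mm wide, 91 to 109 mm up; free below it down to the caps.
- pan_grip (a point): Middle of the pan's handle bar above the centre of mass: at x = -10, y = 0, z = 100 mm in the pan's frame; axes as the pan's.
- pan_lip (a point): Middle of the pan's open front edge, on the floor's top: x = +85, y = 0, z = 4 mm in the pan's frame.
- stem_pan: Bystander: a second scoop pan of the same form and size, holding three long brass nozzle stems (110 mm) instead of caps; heavy. Leave it alone.
- coupler: Bystander: loose chrome quick coupler standing upright, radius 21 mm, 70 mm tall. Origin at its underside.
- oil_bottle: Bystander: loose white bottle, radius 30 mm, 150 mm tall. Origin at its underside.
- wrench: Bystander: loose wrench lying flat, 150 mm long along its local x, low.
- tin: Bystander: loose tin, radius 34 mm, 90 mm tall. Origin at its underside. (Fixed, out of the way: a nozzle test rail 145 mm tall along the back edge of the bench, a button box, a gauge block and a bin at its sides.)
- cap0: Loose red bayonet nozzle cap, 28 mm across, 20 mm tall, with two ears 42 mm over all, 16 g; starts upright in the pan. Origin: centre of its open end (underside). On the bare pan floor it slides down at a slope of about 25 to 37 degrees.
- cap1: Loose red bayonet nozzle cap, 28 mm across, 20 mm tall, with two ears 42 mm over all, 16 g; starts upright in the pan. Origin: centre of its open end (underside). On the bare pan floor it slides down at a slope of about 25 to 37 degrees.
- cap2: Loose red bayonet nozzle cap, 28 mm across, 20 mm tall, with two ears 42 mm over all, 16 g; starts upright in the pan. Origin: centre of its open end (underside). On the bare pan floor it slides down at a slope of about 25 to 37 degrees.
- cap3: Loose red bayonet nozzle cap, 28 mm across, 20 mm tall, with two ears 42 mm over all, 16 g; starts upright in the pan. Origin: centre of its open end (underside). On the bare pan floor it slides down at a slope of about 25 to 37 degrees.
- cap4: Loose red bayonet nozzle cap, 28 mm across, 20 mm tall, with two ears 42 mm over all, 16 g; starts upright in the pan. Origin: centre of its open end (underside). On the bare pan floor it slides down at a slope of about 25 to 37 degrees.
- cap5: Loose red bayonet nozzle cap, 28 mm across, 20 mm tall, with two ears 42 mm over all, 16 g; starts upright in the pan. Origin: centre of its open end (underside). On the bare pan floor it slides down at a slope of about 25 to 37 degrees.
Mind the look-alikes: they are no part of the job. Of the things that look like the jug, the smallest one is meant.

How it is judged:
By the outcome, as a careful person would: the job done as asked, in the order asked, and still so for the second after the job is handed in, with the robot touching nothing.
It also fails if it takes over 72 s, if anything falls off the work surface, if the arm or the gripper's body presses on something with over 40 N, if the wrist force passes 120 N, or if a joint passes its speed limit or range.

## Robot

A 7-joint arm with a two-finger parallel gripper is mounted at the origin on the work surface. World frame = base frame: x ahead of the robot, y to its left, z up, the work surface at z = 0. Lengths are in m, angles in rad, forces in N, time in s.
With the tool pointing down it reaches from about 0.425 to 0.925 m from the base axis. Payload 6.8 kg.
Tool frame: the origin (TCP) lies midway between the tips of the shut fingers; the grasp point (between the pads) lies 19 mm behind it; z points along the fingers, y is the line along which they close (so a half turn about z gives the same grasp; the last joint's range is limited). The gripper opens to 88 mm and grips with 3 to 60 N. Pads are 20 mm wide; open, the fingers measure 115 mm over their backs; the gripper's body (75 mm by 178 mm) begins 61 mm behind the grasp point.
Start: joints at [-1.413, 0.477, 0.022, 1.555, -0.011, 1.109, -0.083], TCP at [0.177, 0.651, 0.198] pointing down, gripper open.
Joint ranges: [-2.96, 2.96], [-0.34, 2.1], [-1.41, 1.46], [0.24, 2.44], [-1.37, 4.51], [0.17, 1.92], [-2.96, 2.96]. Speed limits (rad/s): [2.39, 2.39, 3.14, 3.14, 3.14, 3.14, 3.14].

## Interface

Orientations are given as a unit quaternion [x, y, z, w].
In Python, from rig import monitor, optics, bot gives the robot as it stands.
- The arm moves only by the tool apply_moves, never from a script. Its argument "moves" is text: rows parted by semicolons, each of 7 numbers parted by spaces: the opening, from -1 (shut) to 1 (fully open), then the shift along the tool's x, y, z in cm, then the turn, a rotation vector about the tool's x, y, z in degrees. In form: claw dx dy dz rx ry rz; .... A call has 1 to 8 rows; each row shifts and turns the commanded pose from where the row before left it, along the tool's axes as they then stand; what a row does not reach is not made up. A row lasts 1/8 s, in which the tool goes at most 62.5 mm and 10.7 degrees, less where a joint would pass 70% of its speed; a pose out of reach is approached as far as the arm can. A call with a gripper value outside its range is refused whole. The fingers move at their own pace and stop on an object; "squeeze" is the grip in N (left out, the last holds). Time passes only in rows, so rows that do not move let the fingers close. It gives the time, the measured TCP pose, the force, the opening and the grip force at its end, in the units of the state.
- monitor.state(): the state, without advancing time (a new reading comes with each control period).
- optics.camera(name): name is "side" or "top"; returns a dict with "pixels" (420x560x3 uint8, red, green, blue), "depth" (420x560 float32, m along the optical axis (not along the pixel's ray), 0 where there is no reading), "vertical_fov" (degrees; the focal length in pixels is half the picture's height over the tangent of half this angle, whatever the lens; pixels are square), "cx", "cy" (the principal point, pixels), "R" (3x3) and "t" (3): a world point X has camera coordinates R X + t. Camera axes: x right, y down, z forward; pixel columns grow to the right and rows downward; lengths in m; the calibration is good to about 2 mm. A picture is of the moment at which its call begins.
- bot.hand_in(): hands the job in; it is judged then, once.
The state is a dict: "clock": time; "qpos": joint angles; "qvel": joint speeds; "joint_torque": joint torques, N m; "tcp_pos": TCP position; "tcp_rot": TCP orientation; "force": force on the tool from outside, world axes, zero at the start; "wrist_torque": the same for the moment, N m; "gripper_width": finger opening in m; "grasp_force": force on a finger pad.
Only numpy, scipy, OpenCV 4.12 (cv2) and the standard library are available. Lean on these libraries where they do the work, as an engineer would, in place of code of your own. Each camera call takes 0.05 s, during which the arm holds its last target. There are 200 camera calls.

## Working session

There is one attempt and no reset: what is moved stays moved. The work goes in short steps, Python scripts to look and compute and a tool call to move; the robot and the scene stay as the last step left them, time stands still between calls to the robot, and variables do not carry over. Pictures are saved under pics/ and viewed, at most 10 in all, crops included, and the job is handed in when it is done.

Besides the shell and the picture viewer there is one more tool, called as name(argument=value, ...) on one line, values as JSON. apply_moves: Moves the arm, as the interface text tells. Its arguments: {"type":"object","properties":{"moves":{"type":"string"},"squeeze":{"type":"number"}},"required":["moves"]}

```bash
mkdir -p pics; cat > h.py <<'E'
import numpy as np, cv2, pickle
from rig import monitor, optics, bot
def snap(tag):
    for n in ("side","top"):
        c=optics.camera(n); pickle.dump(c,open(f"pics/{n}_{tag}.pkl","wb"))
        cv2.imwrite(f"pics/{n}_{tag}.png",cv2.cvtColor(c["pixels"],cv2.COLOR_RGB2BGR))
def load(n,tag): return pickle.load(open(f"pics/{n}_{tag}.pkl","rb"))
def cloud(c):
    f=210/np.tan(np.radians(c["vertical_fov"])/2)
    v,u=np.mgrid[0:420,0:560]; d=c["depth"]
    P=np.stack([(u-c["cx"])/f*d,(v-c["cy"])/f*d,d],-1)
    W=(P-np.array(c["t"]))@np.array(c["R"]); W[d==0]=np.nan
    return W
def ray(c,u,v,z):
    f=210/np.tan(np.radians(c["vertical_fov"])/2); R=np.array(c["R"]);t=np.array(c["t"])
    o=-R.T@t; d=R.T@np.array([(u-c["cx"])/f,(v-c["cy"])/f,1]); return o+d*(z-o[2])/d[2]
E
python3 - <<'E'
from h import *
snap("a")
for n in("side","top"):
    c=load(n,"a");R=np.array(c["R"]);print(n,c["vertical_fov"],c["cx"],c["cy"],-R.T@np.array(c["t"]),R.round(3).tolist(),c.keys())
print(monitor.state())
E
```

```text
side 53.50643895574184 282.1905015738525 206.55094349240116 [0.30480449 0.67998867 1.03134578] [[-0.975, -0.221, -0.016], [-0.162, 0.759, -0.631], [0.152, -0.613, -0.776]] dict_keys(['pixels', 'depth', 'vertical_fov', 'cx', 'cy', 'R', 't'])
top 56.026030210342675 283.31435288731853 217.0860545358431 [ 0.29309174 -0.06536269  1.30544328] [[0.022, -1.0, -0.012], [-0.99, -0.02, -0.138], [0.138, 0.014, -0.99]] dict_keys(['pixels', 'depth', 'vertical_fov', 'cx', 'cy', 'R', 't'])
{'clock': 0.1, 'qpos': array([-1.41309651,  0.47774465,  0.02235743,  1.55630789, -0.01149237,
        1.10929008, -0.0831262 ]), 'qvel': array([ 0.00023985, -0.00341807, -0.00058907, -0.00364209,  0.00202699,
       -0.00034947, -0.00051276]), 'joint_torque': array([ 3.28916052e-03, -5.84085202e+01,  1.53947778e+00, -2.73310107e+01,
       -5.42009692e-02,  1.31616599e-02,  7.48510843e-05]), 'tcp_pos': array([0.17718564, 0.65074643, 0.19717989]), 'tcp_rot': array([ 1.32516640e-01,  9.91180449e-01, -8.09694601e-04, -4.18156612e-05]), 'force': array([ 0.2029925 , -0.25786258, -0.51678044]), 'wrist_torque': array([ 0.06459392,  0.02262889, -0.01064493]), 'grasp_force': 0.0, 'gripper_width': 0.08816428220561982}
```

View pics/side_a.png

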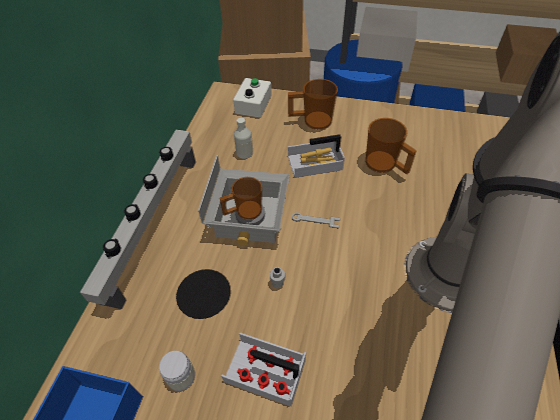

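View pics/top_a.png

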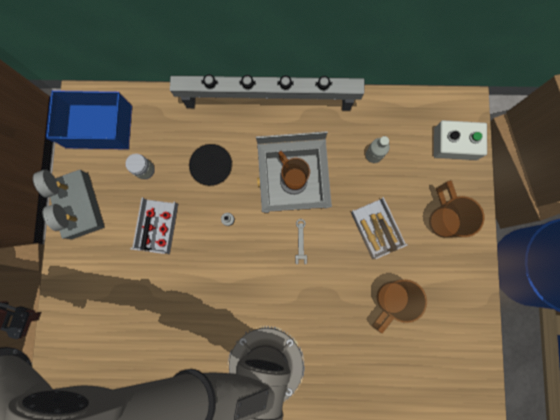

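The side view shows the hopper with the small jug at (245,200), mat at (203,293), caps pan at (265,370) and stem pan at (316,157). The top view shows the jug at (293,175), mat at (210,165) and caps pan at (156,226). I'll enlarge crops of the jug and pan.

```bash
python3 - <<'E'
from h import *
T=[]
for n,x,y in(("top",245,125),("top",105,180),("side",190,150),("side",210,325)):
    im=cv2.imread(f"pics/{n}_a.png")[y:y+75,x:x+100]
    if n=="side" : im=cv2.imread(f"pics/{n}_a.png")[y:y+90 if y<300 else y+84,x:x+112]
    T.append(cv2.resize(im,(400,300),interpolation=cv2.INTER_CUBIC))
cv2.imwrite("pics/crop1.png",np.vstack([np.hstack(T[:2]),np.hstack(T[2:])]))
for n in("top","side"):
    c=load(n,"a");W=cloud(c);p=c["pixels"].astype(int)
    # mat
    m=(p.max(-1)<50)&(abs(W[...,2])<.012)&(abs(W[...,0]-.6)<.15)
    k,l,s,ce=cv2.connectedComponentsWithStats(m.astype(np.uint8)); i=1+s[1:,4].argmax()
    q=W[l==i]; (e,ax,an)=cv2.fitEllipse(np.argwhere(cv2.morphologyEx((l==i).astype(np.uint8),cv2.MORPH_GRADIENT,np.ones((3,3))))[:,::-1].astype(np.float32))
    print(n,"mat",q.mean(0).round(4),q.min(0).round(3),q.max(0).round(3),"ell",e,ray(c,*e,.003).round(4))
    # pan caps
    r=(p[...,0]>140)&(p[...,1]<60)&(p[...,2]<60)&(W[...,1]>.1)
    k,l,s,ce=cv2.connectedComponentsWithStats(r.astype(np.uint8))
    for i in range(1,k):
        if s[i,4]>15: print(" red",W[l==i].mean(0).round(3),s[i,4])
    g=(W[...,2]>.08)&(W[...,2]<.12)&(p.max(-1)<90)&(W[...,1]>.15)&(W[...,1]<.45)&(W[...,0]>.3)&(W[...,0]<.6)
    if g.sum()>5:
        q=W[g];r=cv2.minAreaRect((q[:,:2]*1000).astype(np.float32));print(" bar",g.sum(),np.median(q[:,2]),r)
    # hopper rim
    for lo,hi in((.083,.098),(.135,.16)):
        h=(W[...,2]>lo)&(W[...,2]<hi)&(abs(W[...,0]-.55)<.2)&(W[...,1]>-.22)&(W[...,1]<.1)&(p.max(-1)-p.min(-1)<25)
        q=W[h];print(" hop",lo,h.sum(),np.median(q[:,2]),cv2.minAreaRect((q[:,:2]*1000).astype(np.float32)))
    # jug amber
    a=(p[...,0]-p[...,2]>40)&(W[...,2]>.03)&(W[...,2]<.15)&(abs(W[...,0]-.55)<.12)&(abs(W[...,1]+.08)<.12)
    q=W[a];print(" jug",a.sum(),q.mean(0).round(3),np.percentile(q,[2,50,98],axis=0).round(3).tolist(),cv2.minAreaRect((q[:,:2]*1000).astype(np.float32)))
E
```

```text
top mat [0.6502 0.2072 0.0033] [ 0.582  0.138 -0.005] [0.72  0.277 0.012] ell (209.71058654785156, 164.81236267089844) [0.6489 0.2079 0.003 ]
 red [0.469 0.341 0.025] 18
 red [0.425 0.343 0.024] 21
 red [0.38  0.349 0.023] 22
 bar 181 0.10849922184116832 ((402.9572448730469, 374.0825500488281), (14.613563537597656, 103.71007537841797), 84.42943572998047)
 hop 0.083 1064 0.08916735483295268 ((597.3056030273438, -77.04014587402344), (220.806396484375, 218.18373107910156), 5.57392692565918)
 hop 0.135 199 0.14715371640788075 ((707.0089721679688, -66.72735595703125), (6.948734283447266, 214.78147888183594), 5.503036022186279)
 jug 408 [ 0.605 -0.067  0.079] [[0.554, -0.118, 0.03], [0.609, -0.069, 0.084], [0.658, 0.038, 0.133]] ((576.9931030273438, -74.00556945800781), (182.56129455566406, 226.44296264648438), 5.314672946929932)
side mat [0.6501 0.2113 0.0028] [ 0.578  0.136 -0.004] [0.724 0.283 0.009] ell (202.8524169921875, 293.7338562011719) [0.6497 0.212  0.003 ]
 red [0.475 0.341 0.022] 37
 red [0.379 0.34  0.022] 17
 red [0.477 0.398 0.022] 70
 red [0.43  0.402 0.023] 66
 red [0.385 0.408 0.023] 76
 bar 396 0.10849978459173697 ((403.24420166015625, 377.8694763183594), (13.780049324035645, 105.88890075683594), 83.95479583740234)
 hop 0.083 887 0.0887819470055772 ((597.3391723632812, -76.82415771484375), (222.2931365966797, 222.27835083007812), 5.314247131347656)
 hop 0.135 174 0.14654974323304248 ((706.3541259765625, -63.92778015136719), (5.46314001083374, 216.54612731933594), 5.031678676605225)
 jug 1259 [ 0.604 -0.066  0.088] [[0.557, -0.122, 0.036], [0.602, -0.053, 0.09], [0.659, 0.032, 0.131]] ((576.5508422851562, -73.37153625488281), (182.05020141601562, 226.49734497070312), 5.311800479888916)
```

View pics/crop1.png

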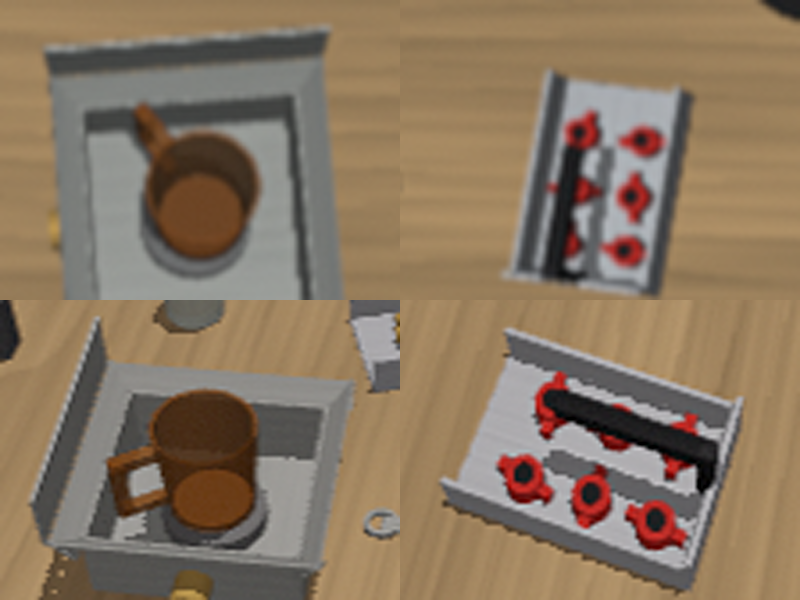

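Crop: the jug handle points up-left (tip ≈ (281,152) in top, toward the guard). The pan's open front faces +x, with its handle post at the robot side. Now exact jug pose, bystanders, and what `bot` offers.

```bash
python3 - <<'E'
from h import *
print([a for a in dir(bot) if a[0]!='_'],[a for a in dir(monitor) if a[0]!='_'])
for n in("top","side"):
    c=load(n,"a");W=cloud(c);p=c["pixels"].astype(int)
    box=(abs(W[...,0]-.6)<.088)&(abs(W[...,1]+.077)<.088)
    a=(p[...,0]-p[...,2]>25)&box&(W[...,2]>.105)
    q=W[a]; print(n,a.sum(),np.percentile(q[:,2],[50,90,99]).round(4))
    rim=q[q[:,2]>.1225]; 
    h=rim[:,:2]
    from scipy.optimize import least_squares
    s=least_squares(lambda v:np.minimum(abs(np.hypot(h[:,0]-v[0],h[:,1]-v[1])-.0435),.02),[.6,-.08],loss='soft_l1',f_scale=.003);print(" axis",s.x.round(4),s.cost,len(h))
    d=q[:,:2]-s.x; r=np.hypot(*d.T); k=(r>.054)&(q[:,2]<.128)
    if k.any(): print(" handle",k.sum(),q[k].mean(0).round(4),r[k].max().round(3),"ang",np.degrees(np.arctan2(*d[k].mean(0)[::-1])).round(1),np.median(q[k][:,2]))
    m=(W[...,2]>.02)&(W[...,2]<.3)&(W[...,0]>.25)
    k,l,st,ce=cv2.connectedComponentsWithStats(m.astype(np.uint8))
    for i in range(1,k):
        if st[i,4]>25: print(" obj",ce[i].round(),st[i,4],np.percentile(W[l==i],[2,98],axis=0).round(3).tolist())
# handle pixels by hand
c=load("top","a");print(ray(c,280.9,151.5,.122),ray(c,295.7,171,.130))
E
```

```text
['Unreachable', 'hand_in'] ['state']
top 262 [0.1248 0.1317 0.1339]
 axis [ 0.598  -0.0816] 0.0009621875133137328 157
 handle 38 [ 0.652  -0.0395  0.1211] 0.082 ang 37.9 0.12152116556511419
 obj [267.  88.] 4291 [[0.848, -0.282, 0.05], [0.905, 0.31, 0.148]]
 obj [ 87. 118.] 2735 [[0.696, 0.488, 0.023], [0.855, 0.707, 0.112]]
 obj [461. 140.] 1846 [[0.681, -0.695, 0.026], [0.788, -0.55, 0.092]]
 obj [294. 168.] 3691 [[0.488, -0.185, 0.024], [0.713, 0.034, 0.149]]
 obj [378. 149.] 424 [[0.663, -0.372, 0.027], [0.712, -0.319, 0.153]]
 obj [139. 166.] 507 [[0.593, 0.394, 0.024], [0.653, 0.454, 0.095]]
 obj [ 69. 203.] 3222 [[0.397, 0.557, 0.027], [0.594, 0.688, 0.18]]
 obj [457. 214.] 1743 [[0.412, -0.635, 0.024], [0.57, -0.521, 0.147]]
 obj [152. 229.] 827 [[0.347, 0.311, 0.021], [0.511, 0.431, 0.112]]
 obj [383. 232.] 863 [[0.35, -0.43, 0.021], [0.524, -0.278, 0.112]]
 obj [227. 219.] 140 [[0.439, 0.114, 0.036], [0.477, 0.153, 0.074]]
 obj [370. 235.] 178 [[0.372, -0.356, 0.02], [0.464, -0.305, 0.031]]
 obj [163. 229.] 52 [[0.408, 0.337, 0.021], [0.437, 0.36, 0.03]]
 obj [403. 285.] 25
[... 755 characters left out ...]
5, 0.146]]
 obj [320. 153.] 1097 [[0.347, -0.425, 0.021], [0.527, -0.274, 0.11]]
 obj [242. 201.] 4547 [[0.49, -0.182, 0.023], [0.712, 0.04, 0.146]]
 obj [277. 276.] 218 [[0.439, 0.125, 0.03], [0.476, 0.156, 0.073]]
 obj [272. 366.] 1351 [[0.347, 0.314, 0.021], [0.511, 0.436, 0.112]]
 obj [177. 370.] 1020 [[0.593, 0.404, 0.023], [0.653, 0.464, 0.093]]
 obj [ 85. 394.] 2427 [[0.697, 0.492, 0.023], [0.856, 0.591, 0.111]]
 obj [245. 374.] 108 [[0.459, 0.384, 0.02], [0.494, 0.408, 0.028]]
 obj [263. 379.] 108 [[0.418, 0.385, 0.021], [0.442, 0.411, 0.028]]
 obj [281. 387.] 107 [[0.373, 0.394, 0.02], [0.397, 0.418, 0.029]]
[ 0.66290027 -0.03612666  0.122     ] [ 0.59964707 -0.08293294  0.13      ]
```

apply_moves(moves="0.2 -4 -3.4 0 0 0 0;0.2 -4 -3.4 0 0 0 0;0.2 -4 -3.4 0 0 0 0;0.2 -4 -3.4 0 0 0 0;0.2 -4 -3.4 0 0 0 0;0.2 -4 -3.4 0 0 0 0;0.2 -4 -3.4 0 0 0 0;0.2 -4 -3.4 0 0 0 0", squeeze=20)

```text
clock: 1.1
tcp_pos: [0.4152, 0.3031, 0.1979]
tcp_rot: [0.132, 0.991, -0.0, -0.0]
force: [0.7, 0.0, 0.1]
gripper_width: 0.0525
grasp_force: 0.0
```

```bash
cat >> h.py <<'E'
from scipy.spatial.transform import Rotation as Rn
def log():
    s=monitor.state(); s={k:np.array(v) for k,v in s.items()}
    try: L=pickle.load(open("log.pkl","rb"))
    except Exception: L=[]
    L.append((s["qpos"],s["tcp_pos"],s["tcp_rot"])); pickle.dump(L,open("log.pkl","wb")); return s
def to(p,yaz=None):
    """shift in tool axes (cm) to world point p of TCP; turn about z to bring tool y to azimuth yaz"""
    s=log(); R=Rn.from_quat(s["tcp_rot"]); M=R.as_matrix()
    print("t",s["clock"],"q",s["qpos"].round(3),"tcp",s["tcp_pos"].round(4),"zaxis",M[:,2].round(3),"y az",np.degrees(np.arctan2(M[1,1],M[0,1])).round(1),"w",s["gripper_width"].round(4),"F",s["force"].round(2),"g",s["grasp_force"])
    if p is not None: print("shift cm",(M.T@(np.array(p)-s["tcp_pos"])*100).round(2))
E
python3 -c "
from h import *
to([.6516,-.0386,.198])"
```

```text
t 1.1 q [-0.902  0.211  0.174  1.946 -0.043  0.989  0.597] tcp [0.4152 0.3031 0.1979] zaxis [-0. -0. -1.] y az 74.8 w 0.0525 F [0.68 0.03 0.12] g 0.0
shift cm [-3.178e+01 -2.677e+01 -1.000e-02]
```

apply_moves(moves="0.2 -4 -3.35 0 0 0 0;0.2 -4 -3.35 0 0 0 0;0.2 -4 -3.35 0 0 0 0;0.2 -4 -3.35 0 0 0 0;0.2 -4 -3.35 0 0 0 0;0.2 -4 -3.35 0 0 0 0;0.2 -4 -3.35 0 0 0 0;0.2 -3.8 -3.35 0 0 0 0")

```text
clock: 2.1
tcp_pos: [0.6516, -0.0386, 0.1976]
tcp_rot: [0.132, 0.991, 0.0, -0.0]
force: [-0.1, 0.7, -1.5]
gripper_width: 0.0524
grasp_force: 0.0
```

apply_moves(moves="0.2 0 0 0 0 0 -10;0.2 0 0 0 0 0 -10;0.2 0 0 0 0 0 -10;0.2 0 0 0 0 0 -10;0.2 0 0 0 0 0 -10;0.2 0 0 0 0 0 -3;0.2 0 0 0 0 0 0")

```text
clock: 2.98
tcp_pos: [0.6507, -0.0374, 0.1976]
tcp_rot: [-0.323, 0.946, 0.0, -0.0]
force: [0.2, -0.3, 0.8]
gripper_width: 0.0527
grasp_force: 0.0
```

```bash
python3 -c "
from h import *
to([.6516,-.0386,.094]); snap('b')
T=[]
for n,x,y in(('top',245,105),('side',180,140)):
    T.append(cv2.resize(cv2.imread(f'pics/{n}_b.png')[y:y+100,x:x+100],(400,400),interpolation=cv2.INTER_CUBIC))
cv2.imwrite('pics/crop2.png',np.hstack(T))"
```

```text
t 2.975 q [-0.152  0.441  0.157  1.623 -0.076  1.084  2.255] tcp [ 0.6507 -0.0374  0.1976] zaxis [-0.001  0.    -1.   ] y az 127.7 w 0.0527 F [ 0.24 -0.26  0.84] g 0.0
shift cm [-0.   -0.16 10.36]
```

View pics/crop2.png

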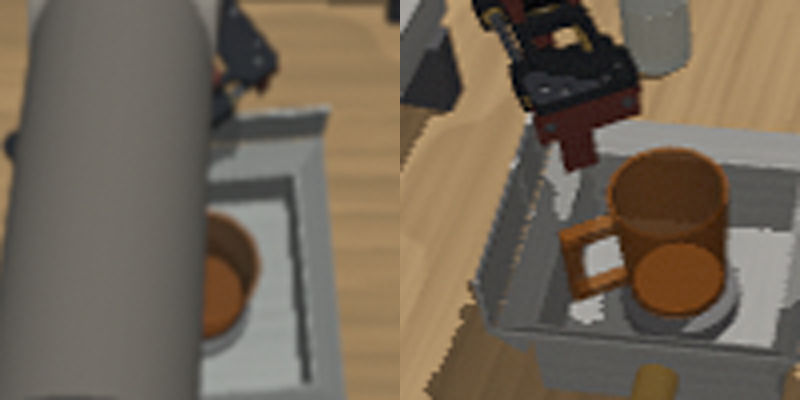

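The view shows the fingers above the handle, closing axis across it, clear of the guard.

apply_moves(moves="0.2 0 -0.16 2 0 0 0;0.2 0 0 2.5 0 0 0;0.2 0 0 2.5 0 0 0;0.2 0 0 2 0 0 0;0.2 0 0 1.3 0 0 0;0.2 0 0 0 0 0 0")

```text
clock: 3.82
tcp_pos: [0.6513, -0.0386, 0.0938]
tcp_rot: [-0.324, 0.946, 0.0, -0.001]
force: [1.1, -0.8, -0.2]
gripper_width: 0.0525
grasp_force: 0.0
```

```bash
python3 -c "
from h import *
to([.6516,-.0386,.094]); snap('c')
cv2.imwrite('pics/crop3.png',cv2.resize(cv2.imread('pics/side_c.png')[140:240,180:300],(720,600),interpolation=cv2.INTER_CUBIC))"
```

```text
t 3.825 q [-0.137  0.55   0.14   1.708 -0.094  0.892  2.271] tcp [ 0.6513 -0.0386  0.0938] zaxis [-0.002 -0.    -1.   ] y az 127.8 w 0.0525 F [ 1.15 -0.79 -0.24] g 0.0
shift cm [-0.02 -0.02 -0.02]
```

View pics/crop3.png

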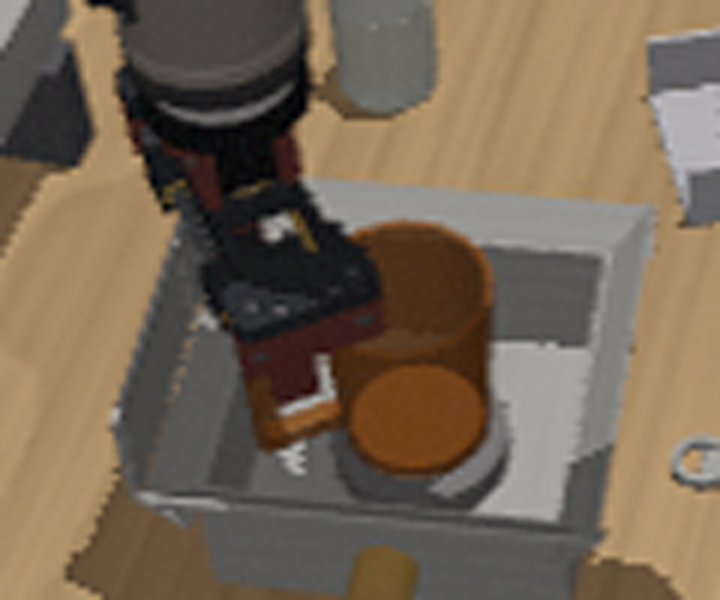

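The near finger hides the handle's upper arm, so the handle lies between the pads. Close and lift a little.

apply_moves(moves="-1 0 0 0 0 0 0;-1 0 0 0 0 0 0;-1 0 0 0 0 0 0;-1 0 0 0 0 0 0;-1 0 0 -0.5 0 0 0;-1 0 0 -1 0 0 0;-1 0 0 -1 0 0 0;-1 0 0 0 0 0 0", squeeze=50)

```text
clock: 4.92
tcp_pos: [0.6529, -0.0386, 0.1214]
tcp_rot: [-0.324, 0.946, -0.0, 0.001]
force: [-0.7, -0.0, -1.9]
gripper_width: 0.0098
grasp_force: 50.0
```

apply_moves(moves="-1 0 0 -1.5 0 0 0;-1 0 0 -1.5 0 0 0;-1 0 0 -1.5 0 0 0;-1 0 0 -1.5 0 0 0;-1 0 0 -1.5 0 0 0;-1 0 0 -1 0 0 0;-1 0 0 0 0 0 0;-1 0 0 0 0 0 0")

```text
clock: 5.92
tcp_pos: [0.6516, -0.0385, 0.2045]
tcp_rot: [-0.324, 0.946, 0.0, -0.0]
force: [0.3, 0.4, -3.1]
gripper_width: 0.0093
grasp_force: 50.0
```

```bash
python3 -c "
from h import *
to([.6516+.052,-.0386+.2905,.2]); snap('d')
cv2.imwrite('pics/crop4.png',cv2.resize(cv2.imread('pics/side_d.png')[110:240,160:316],(720,600),interpolation=cv2.INTER_CUBIC))"
```

```text
t 5.925 q [-0.152  0.437  0.159  1.613 -0.075  1.099  2.257] tcp [ 0.6516 -0.0385  0.2045] zaxis [-0.001  0.    -1.   ] y az 127.8 w 0.0093 F [ 0.27  0.43 -3.09] g 49.959798753261566
shift cm [-21.9   19.77   0.44]
```

View pics/crop4.png

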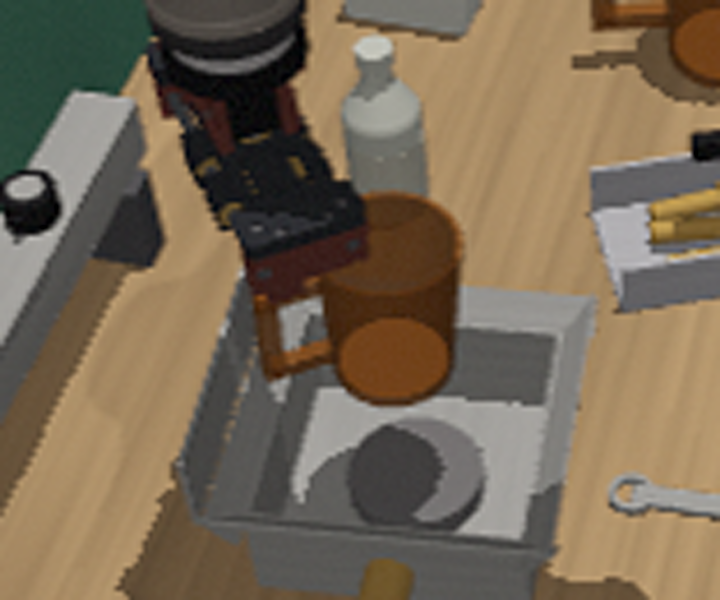

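The jug hangs upright about 11 cm up, clear above the rim; the plinth is empty. Carry it to the mat.

apply_moves(moves="-1 -1.5 1.35 0 0 0 0;-1 -3 2.7 0 0 0 0;-1 -3.3 3 0 0 0 0;-1 -3.3 3 0 0 0 0;-1 -3.3 3 0 0 0 0;-1 -3.3 3 0 0 0 0;-1 -2.7 2.4 0 0 0 0;-1 -1.5 1.3 0 0 0 0")

```text
clock: 7.02
tcp_pos: [0.7032, 0.2564, 0.2043]
tcp_rot: [-0.326, 0.946, 0.001, -0.0]
force: [-1.0, -0.3, -2.1]
gripper_width: 0.01
grasp_force: 50.0
```

apply_moves(moves="-1 0 0 0 0 0 0;-1 0 0 2 0 0 0;-1 0 0 2.5 0 0 0;-1 0 0 2.5 0 0 0;-1 0 0 2.5 0 0 0;-1 0 0 1.5 0 0 0;-1 0 0 0.7 0 0 0;-1 0 0 0 0 0 0")

```text
clock: 8.02
tcp_pos: [0.7042, 0.2511, 0.0879]
tcp_rot: [-0.323, 0.946, -0.0, -0.0]
force: [0.1, -0.5, -1.7]
gripper_width: 0.0097
grasp_force: 50.0
```

```bash
python3 -c "
from h import *
to([.6516+.052,-.0386+.2905,.072]); snap('e')
for n in('top','side'):
    c=load(n,'e');W=cloud(c);p=c['pixels'].astype(int)
    a=(p[...,0]-p[...,2]>25)&(abs(W[...,0]-.65)<.07)&(abs(W[...,1]-.21)<.07)&(W[...,2]>.09)
    q=W[a]
    A=np.c_[q[:,:2]-[.65,.21],np.ones(len(q))]
    t=q[:,2]>np.percentile(q[:,2],60)
    print(n,len(q),np.percentile(q,[2,50,98],axis=0).round(3).tolist(),np.linalg.lstsq(A[t],q[t,2],rcond=None)[0])
im=cv2.imread('pics/side_e.png')[200:330,130:286]
cv2.imwrite('pics/crop5.png',cv2.resize(im,(720,600),interpolation=cv2.INTER_CUBIC))"
```

```text
t 8.025 q [-0.485  0.697  0.094  1.45  -0.072  0.998  1.856] tcp [0.7042 0.2511 0.0879] zaxis [-0. -0. -1.] y az 127.7 w 0.0097 F [ 0.06 -0.52 -1.74] g 49.96009826660156
shift cm [0.   0.1  1.59]
top 352 [[0.607, 0.167, 0.091], [0.676, 0.225, 0.116], [0.711, 0.269, 0.512]] [0.01095805 1.5463786  0.1699753 ]
side 624 [[0.607, 0.169, 0.091], [0.659, 0.22, 0.114], [0.706, 0.276, 0.449]] [-0.47264042  1.4404171   0.17848495]
```

View pics/crop5.png

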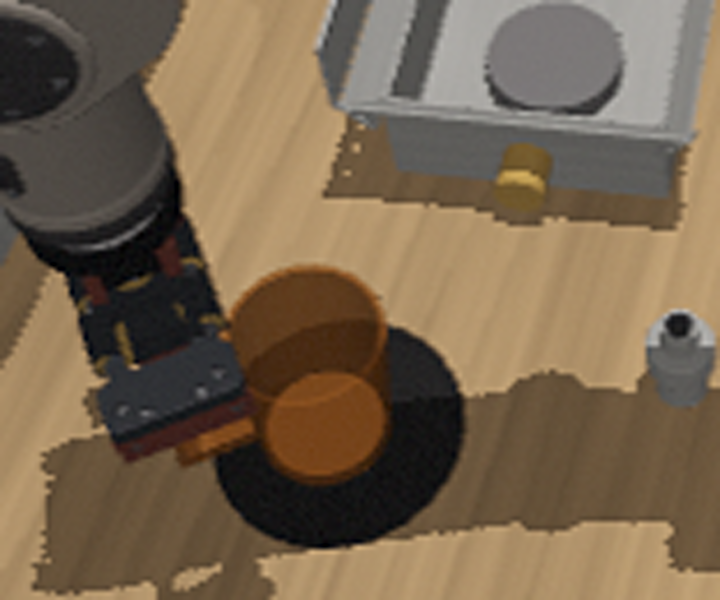

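The jug hovers about 16 mm above the mat, centred on it. Lower gently.

apply_moves(moves="-1 0 0 0.6 0 0 0;-1 0 0 0.4 0 0 0;-1 0 0 0.25 0 0 0;-1 0 0 0.15 0 0 0;-1 0 0 0.1 0 0 0;-1 0 0 0 0 0 0;-1 0 0 0 0 0 0")

```text
clock: 9.0
tcp_pos: [0.7051, 0.2524, 0.0742]
tcp_rot: [-0.324, 0.946, 0.0, 0.001]
force: [3.0, 1.6, 5.4]
gripper_width: 0.0097
grasp_force: 50.0
```

apply_moves(moves="-1 0 0 0 0 0 0;-1 0 0 0 0 0 0", squeeze=4)

```text
clock: 9.25
tcp_pos: [0.7045, 0.252, 0.0738]
tcp_rot: [-0.324, 0.946, 0.0, 0.001]
force: [0.9, 1.6, 6.0]
gripper_width: 0.0119
grasp_force: 4.0
```

apply_moves(moves="-0.6 0 0 0 0 0 0;-0.4 0 0 0 0 0 0;-0.2 0 0 0 0 0 0;0.1 0 0 0 0 0 0;0.1 0 0 0 0 0 0;0.1 0 0 -1.5 0 0 0;0.1 0 0 -3 0 0 0;0.1 0 0 -3 0 0 0")

```text
clock: 10.25
tcp_pos: [0.7044, 0.2517, 0.15]
tcp_rot: [-0.324, 0.946, 0.0, 0.0]
force: [0.3, -0.1, 0.3]
gripper_width: 0.0484
grasp_force: 0.0
```

apply_moves(moves="0.1 0 0 -4 0 0 0;0.1 0 0 -4 0 0 0;0.1 0 0 0 0 0 0")

```text
clock: 10.62
tcp_pos: [0.7066, 0.2523, 0.234]
tcp_rot: [-0.324, 0.946, 0.0, 0.004]
force: [0.3, -0.9, -0.6]
gripper_width: 0.0488
grasp_force: 0.0
```

```bash
python3 -c "
from h import *
to([.424,.3745,.2]); snap('f')
for n in('top','side'):
    c=load(n,'f');W=cloud(c);p=c['pixels'].astype(int)
    a=(p[...,0]-p[...,2]>25)&(abs(W[...,0]-.65)<.06)&(abs(W[...,1]-.21)<.06)&(W[...,2]>.09)&(W[...,2]<.12)
    q=W[a];print(n,len(q),np.percentile(q,[2,50,98],axis=0).round(3).tolist())
    t=q[q[:,2]>.1];A=np.c_[t[:,:2]-[.65,.21],np.ones(len(t))];print(np.linalg.lstsq(A,t[:,2],rcond=None)[0])
im=cv2.imread('pics/side_f.png')[200:330,130:286]
cv2.imwrite('pics/crop6.png',cv2.resize(im,(720,600),interpolation=cv2.INTER_CUBIC))
L=pickle.load(open('log.pkl','rb'))
for q,p,r in L: print(q.round(4).tolist(),p.round(4).tolist())
"
```

```text
t 10.625 q [-0.495  0.578  0.113  1.317 -0.065  1.242  1.849] tcp [0.7066 0.2523 0.234 ] zaxis [ 0.008  0.003 -1.   ] y az 127.8 w 0.0488 F [ 0.34 -0.88 -0.65] g 0.0
shift cm [14.89 26.97  3.22]
top 242 [[0.607, 0.167, 0.091], [0.667, 0.224, 0.104], [0.707, 0.257, 0.112]]
[-0.01557903 -0.02764222  0.1065329 ]
side 466 [[0.607, 0.17, 0.091], [0.666, 0.224, 0.102], [0.707, 0.261, 0.11]]
[-0.02750361 -0.00186114  0.10583009]
[-0.9018, 0.211, 0.1736, 1.9456, -0.0434, 0.9889, 0.597] [0.4152, 0.3031, 0.1979]
[-0.152, 0.4412, 0.1569, 1.6227, -0.0757, 1.0845, 2.2548] [0.6507, -0.0374, 0.1976]
[-0.1369, 0.5496, 0.1398, 1.7081, -0.0935, 0.8923, 2.2715] [0.6513, -0.0386, 0.0938]
[-0.1517, 0.4371, 0.159, 1.6129, -0.0754, 1.0987, 2.2571] [0.6516, -0.0385, 0.2045]
[-0.4853, 0.6972, 0.0943, 1.4499, -0.0718, 0.9981, 1.8555] [0.7042, 0.2511, 0.0879]
[-0.4952, 0.5777, 0.1126, 1.3165, -0.0648, 1.2421, 1.8494] [0.7066, 0.2523, 0.234]
```

View pics/crop6.png

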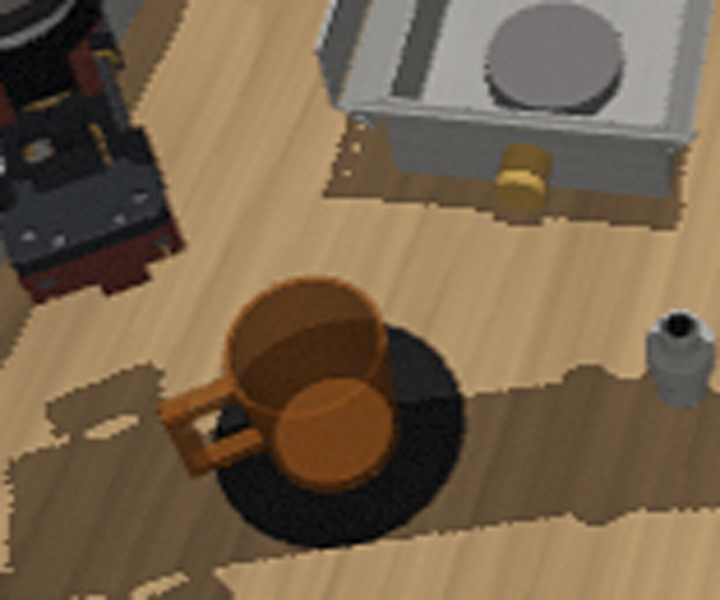

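The jug stands upright on the mat (foot near (330,440) in the crop, mat all around it). Next I fit the arm's kinematics to the logged poses, to see which tipping headings are reachable.

```bash
cat > kin.py <<'E'
from h import *
import itertools
from scipy.optimize import least_squares
ax=lambda a,t:Rn.from_euler(a,t).as_matrix()
def fk(q,P,s):
    R=np.eye(3);x=np.zeros(3);b=P[2:]
    x=x+[0,0,P[0]]
    R=R@ax('z',s[0]*q[0]);x=x+R@[b[6],b[0],0]; R=R@ax('y',q[1])@ax('z',s[1]*q[2]);x=x+R@[b[1],b[7],b[2]]
    R=R@ax('y',q[3])@ax('z',s[2]*q[4]);x=x+R@[b[3],b[8],b[4]]
    R=R@ax('y',q[5]);x=x+R@[b[5],b[9],0];R=R@ax('z',s[3]*q[6]+P[1]);x=x+R@[0,0,b[10]]
    return R,x
E
cat > fit.py <<'E'
from kin import *
L=pickle.load(open('log.pkl','rb'))
L.append((np.array([-1.4131,.4777,.0224,1.5563,-.0115,1.1093,-.0831]),np.array([.17719,.65075,.19718]),np.array([.1325,.99118,-.0008,0])))
best=None
for s in itertools.product([1,-1],repeat=4):
  for o in(0,np.pi/2,np.pi,-np.pi/2):
    P0=np.array([.35,o,0,0,.4,0,.4,0,0,0,0,0,.25])
    w=np.array([.3,.3,.05,.05,.3,.05,.3,.05,.05,.05,.05,.05,.3])
    def f(P):
        e=[(P-P0)/w*.05]
        for q,p,r in L:
            R,x=fk(q,P,s); e+=[(x-p)/.002,(Rn.from_matrix(R).inv()*Rn.from_quat(r)).as_rotvec()/.01]
        return np.concatenate(e)
    r=least_squares(f,P0,max_nfev=60)
    if best is None or r.cost<best[0]: best=(r.cost,s,r.x)
print(best[0],best[1],best[2].round(4).tolist())
pickle.dump(best,open('kin.pkl','wb'))
for q,p,r in L: R,x=fk(q,best[2],best[1]);print(((x-p)*1000).round(1),np.degrees((Rn.from_matrix(R).inv()*Rn.from_quat(r)).as_rotvec()).round(2))
E
time python3 fit.py
```

```text
0.001612284300454743 (-1, -1, -1, -1) [0.2874, 1.5708, -0.0304, 0.0, 0.5417, 0.0, 0.4725, -0.0001, -0.0001, -0.0319, 0.0, 0.0, 0.3605]
[ 0. -0. -0.] [ 0. -0.  0.]
[-0. -0.  0.] [0. 0. 0.]
[ 0. -0.  0.] [0. 0. 0.]
[-0. -0.  0.] [0. 0. 0.]
[-0.  0. -0.] [0. 0. 0.]
[-0.  0. -0.] [0. 0. 0.]
[0. 0. 0.] [ 0. -0. -0.]
real	0m4.045s
user	0m4.596s
sys	0m0.036s
```

```bash
cat >> kin.py <<'E'
_,S,P=pickle.load(open('kin.pkl','rb'))
LO=np.array([-2.96,-.34,-1.41,.24,-1.37,.17,-2.96]);HI=np.array([2.96,2.1,1.46,2.44,4.51,1.92,2.96])
def pose(lip,phi,th,sg):
    """TCP pose for pan lip at `lip`, heading phi, tilt th (front down); sg=+-1: tool x = sg*pan x"""
    Rp=ax('z',phi)@ax('y',th); x=np.array(lip)-Rp@[.085,0,.004]+Rp@[-.010,0,.081]
    return Rp@np.diag([sg,-sg,-1.]),x
def ik(R,x,q0):
    def f(q):
        A,y=fk(q,P,S); return np.r_[(y-x)*1000,Rn.from_matrix(A.T@R).as_rotvec()*200,(q-q0)*.3]
    m=.03
    r=least_squares(f,np.clip(q0,LO+m+.001,HI-m-.001),bounds=(LO+m,HI-m),max_nfev=80)
    return r.x,np.abs(f(r.x)[:6]).max()
E
python3 - <<'E'
from kin import *
H=np.array([.597,-.0765]);q=monitor.state()["qpos"]
for phi in range(-180,180,20):
  for sg in(1,-1):
    h=np.radians(phi);d=np.array([np.cos(h),np.sin(h)]);lip=np.r_[H-.03*d,.125];out=[];qq=q
    for th in (0,20,40,55,65):
        if th==0:
            b=min((ik(*pose(lip,h,0,sg),np.array([q[0],.4,a,1.5,b,1,c])) for a in(-.5,.5) for b in(0,) for c in(-2,0,2)),key=lambda r:r[1])
        else: b=ik(*pose(lip,h,np.radians(th),sg),qq)
        qq=b[0];out.append(round(b[1],1))
    if out[3]<30: print(phi,sg,out,qq.round(2))
E
```

```text
-180 1 [np.float64(0.0), np.float64(0.0), np.float64(0.0), np.float64(0.0), np.float64(19.7)] [ 1.36  0.36 -1.38  2.41  2.77  0.42 -0.92]
-180 -1 [np.float64(0.0), np.float64(0.0), np.float64(0.0), np.float64(27.5), np.float64(64.4)] [ 1.33  0.25 -1.38  2.26  1.54  0.2  -2.93]
-160 1 [np.float64(0.0), np.float64(0.0), np.float64(0.0), np.float64(16.0), np.float64(40.7)] [ 1.53  0.58 -1.38  2.18 -0.62  0.2   2.93]
-160 -1 [np.float64(0.0), np.float64(0.0), np.float64(0.0), np.float64(7.6), np.float64(24.3)] [ 1.59  0.62 -1.38  2.25 -1.34  0.2   0.6 ]
-140 1 [np.float64(0.0), np.float64(0.0), np.float64(0.0), np.float64(1.3), np.float64(24.9)] [ 1.53  0.81 -1.38  2.06 -0.3   0.42  2.93]
-140 -1 [np.float64(0.0), np.float64(0.0), np.float64(0.0), np.float64(0.0), np.float64(0.0)] [ 1.31  0.53 -0.92  2.17 -1.34  0.65  0.81]
-120 1 [np.float64(0.0), np.float64(0.0), np.float64(0.0), np.float64(3.0), np.float64(20.3)] [ 1.44  0.98 -1.38  1.84 -0.1   0.79  2.93]
-120 -1 [np.float64(0.0), np.float64(0.0), np.float64(0.0), np.float64(0.0), np.float64(0.0)] [ 0.33  0.52  0.32  1.97 -1.33  1.41
[... 2320 characters left out ...]
1   0.87 -2.93]
120 1 [np.float64(0.0), np.float64(0.0), np.float64(0.0), np.float64(0.0), np.float64(0.0)] [-0.44  0.4  -0.16  2.14  1.3   1.3  -0.94]
120 -1 [np.float64(0.0), np.float64(0.0), np.float64(0.0), np.float64(0.2), np.float64(11.3)] [-1.45  1.08  1.43  2.15  0.02  0.45 -2.93]
140 1 [np.float64(0.0), np.float64(0.0), np.float64(0.0), np.float64(0.0), np.float64(0.0)] [-1.04  0.3   0.59  2.41  1.65  0.86 -1.06]
140 -1 [np.float64(0.0), np.float64(0.0), np.float64(0.0), np.float64(9.9), np.float64(27.5)] [-1.49  0.93  1.43  2.28  0.23  0.2  -2.93]
160 1 [np.float64(0.0), np.float64(0.0), np.float64(0.0), np.float64(0.0), np.float64(13.2)] [ 0.89  0.44 -1.38  2.41  1.98  1.09 -0.69]
```

Headings around −85° (tipping from the +y side) with tool x = −pan x are reachable with margin. Go above the pan's bar.

apply_moves(moves="0.1 2.5 4.5 0.5 0 0 0;0.1 2.5 4.5 0.5 0 0 0;0.1 2.5 4.5 0.5 0 0 0;0.1 2.5 4.5 0.5 0 0 0;0.1 2.5 4.5 0.5 0 0 0;0.1 2.4 4.5 0.5 0 0 0;0.1 0 0 0 0 0 10;0.1 0 0 0 0 0 10")

```text
clock: 11.72
tcp_pos: [0.4195, 0.3735, 0.1969]
tcp_rot: [-0.152, 0.988, -0.001, -0.001]
force: [-0.6, -0.5, 0.4]
gripper_width: 0.0486
grasp_force: 0.0
```

apply_moves(moves="0.1 0 0 0 0 0 10;0.1 0 0 0 0 0 10;0.1 0 0 0 0 0 3.8;0.1 0 0 0 0 0 0;0.1 0 0 0 0 0 0")

```text
clock: 12.35
tcp_pos: [0.4206, 0.3735, 0.1975]
tcp_rot: [0.052, 0.999, -0.0, -0.0]
force: [-0.1, 0.7, 0.1]
gripper_width: 0.0483
grasp_force: 0.0
```

```bash
python3 -c "
from h import *
to([.424,.3745,.081])
snap('g')
W=cloud(load('side','g'));p=load('side','g')['pixels'].astype(int)
g=(W[...,2]>.1)&(W[...,2]<.115)&(p.max(-1)<90)&(W[...,1]>.3)&(W[...,1]<.45)&(W[...,0]>.3)&(W[...,0]<.5)
print(g.sum(),cv2.minAreaRect((W[g][:,:2]*1000).astype(np.float32)))"
```

```text
t 12.35 q [-0.961  0.293  0.152  1.837 -0.051  1.016  0.679] tcp [0.4206 0.3735 0.1975] zaxis [-0.001 -0.001 -1.   ] y az 84.1 w 0.0483 F [-0.05  0.69  0.13] g 0.0
shift cm [-0.33  0.14 11.65]
246 ((387.36712646484375, 379.14892578125), (15.118558883666992, 73.84335327148438), 83.6145248413086)
```

apply_moves(moves="0.1 -0.33 0.1 2 0 0 0;0.1 0 0 3 0 0 0;0.1 0 0 3 0 0 0;0.1 0 0 2.2 0 0 0;0.1 0 0 1.45 0 0 0;0.1 0 0 0 0 0 0")

```text
clock: 13.2
tcp_pos: [0.424, 0.374, 0.0808]
tcp_rot: [0.053, 0.999, -0.001, -0.001]
force: [-0.4, -0.5, -0.1]
gripper_width: 0.0481
grasp_force: 0.0
```

apply_moves(moves="-1 0 0 0 0 0 0;-1 0 0 0 0 0 0;-1 0 0 0 0 0 0;-1 0 0 0 0 0 0", squeeze=55)

```text
clock: 13.7
tcp_pos: [0.4245, 0.3743, 0.0818]
tcp_rot: [0.053, 0.999, -0.0, 0.0]
force: [0.4, -0.6, -2.3]
gripper_width: 0.0127
grasp_force: 55.0
```

```bash
python3 -c "
from h import *
to([.424,.374,.081])"
```

```text
t 13.7 q [-0.938  0.44   0.134  1.93  -0.081  0.777  0.706] tcp [0.4245 0.3743 0.0818] zaxis [ 0. -0. -1.] y az 84.0 w 0.0127 F [ 0.36 -0.64 -2.32] g 55.02496361732483
shift cm [ 0.04 -0.04  0.08]
```

apply_moves(moves="-1 0 0 -0.5 0 0 0;-1 0 0 -1.2 0 0 0;-1 0 0 -2 0 0 0;-1 0 0 -3 0 0 0;-1 0 0 -3 0 0 0;-1 0 0 -3 0 0 0;-1 0 0 -2.3 0 0 0;-1 0 0 -1 0 0 0")

```text
clock: 14.7
tcp_pos: [0.4248, 0.3749, 0.2434]
tcp_rot: [0.053, 0.999, 0.001, 0.001]
force: [0.3, 1.3, -3.3]
gripper_width: 0.0122
grasp_force: 55.0
```

apply_moves(moves="-1 0 0 0 0 0 4;-1 0 0 0 0 0 7;-1 0 0 0 0 0 8;-1 0 0 0 0 0 8;-1 0 0 0 0 0 8;-1 0 0 0 0 0 8;-1 0 0 0 0 0 8;-1 0 0 0 0 0 8")

```text
clock: 15.7
tcp_pos: [0.4239, 0.3741, 0.2409]
tcp_rot: [0.539, 0.842, -0.001, -0.0]
force: [0.0, 0.3, -3.4]
gripper_width: 0.0129
grasp_force: 55.0
```

apply_moves(moves="-1 0 0 0 0 0 8;-1 0 0 0 0 0 7;-1 0 0 0 0 0 4.6;-1 0 0 0 0 0 0;-1 0 0 0 0 0 0")

```text
clock: 16.32
tcp_pos: [0.4242, 0.3743, 0.2413]
tcp_rot: [0.673, 0.74, -0.0, -0.0]
force: [0.2, 0.0, -3.7]
gripper_width: 0.0125
grasp_force: 55.0
```

```bash
cat > plan.py <<'E'
from kin import *
h=np.radians(-84.6);H=np.array([.597,-.0765]);d=np.array([np.cos(h),np.sin(h)])
def tipp(th,back=.03):
    k=min(th/55,1); return pose(np.r_[H-back*d,.165-.05*k],h,np.radians(th),-1)
def rows(A,B):
    R,x=A;R2,x2=B;return np.r_[R.T@(x2-x)*100,Rn.from_matrix(R.T@R2).as_rotvec()*180/np.pi]
E
python3 - <<'E'
from plan import *
R,x=tipp(0);to(x);snap('h')
cv2.imwrite('pics/side_h2.png',cv2.imread('pics/side_h.png'))
s=monitor.state();q=s['qpos']
for th in range(0,66,5):
    qq,e=ik(*tipp(th),q);q=qq
    if th%10==0:print(th,e.round(2),qq.round(2),tipp(th)[1].round(3))
L=range(0,66,5)
for a,b in zip(L[:-1],L[1:]): print(a,rows(tipp(a),tipp(b)).round(2))
E
```

```text
t 16.325 q [-1.138  0.264  0.373  1.791 -0.107  1.107 -0.634] tcp [0.4242 0.3743 0.2413] zaxis [-0. -0. -1.] y az 5.5 w 0.0125 F [ 0.24  0.04 -3.68] g 54.99275743961334
shift cm [-34.02  12.93  -0.06]
0 0.0 [-0.59  0.31  0.51  1.75 -0.17  1.12  0.07] [0.585 0.048 0.242]
10 0.0 [-0.44  0.32  0.49  1.73 -0.35  1.17  0.27] [0.587 0.033 0.248]
20 0.0 [-0.28  0.36  0.46  1.71 -0.53  1.25  0.46] [0.588 0.016 0.252]
30 0.0 [-0.13  0.43  0.44  1.68 -0.68  1.36  0.63] [ 0.59  -0.003  0.252]
40 0.0 [ 0.01  0.51  0.41  1.64 -0.8   1.49  0.76] [ 0.592 -0.023  0.249]
50 0.0 [ 0.14  0.62  0.37  1.59 -0.89  1.61  0.87] [ 0.594 -0.045  0.242]
60 0.0 [ 0.25  0.73  0.32  1.53 -0.96  1.74  0.93] [ 0.596 -0.066  0.236]
0 [-0.71  0.   -0.34  0.    5.   -0.  ]
5 [-0.75 -0.   -0.35 -0.    5.    0.  ]
10 [-0.79  0.   -0.35  0.    5.    0.  ]
15 [-0.82 -0.   -0.36 -0.    5.   -0.  ]
20 [-0.86 -0.   -0.37  0.    5.    0.  ]
25 [-0.9   0.   -0.39 -0.    5.    0.  ]
30 [-0.93  0.   -0.41  0.    5.    0.  ]
35 [-0.97 -0.   -0.43  0.    5.   -0.  ]
40 [-1.    0.   -0.45  0.    5.   -0.  ]
45 [-1.03  0.   -0.48 -0.    5.    0.  ]
50 [-1.06 -0.   -0.51 -0.    5.   -0.  ]
55 [-0.71  0.   -0.8   0.    5.    0.  ]
60 [-0.71  0.   -0.8   0.    5.   -0.  ]
```

View pics/side_h2.png

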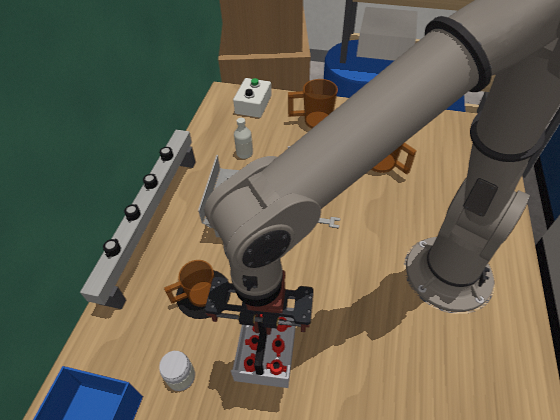

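The pan hangs level at (265,350), caps inside, front now toward the hopper. Carry over.

apply_moves(moves="-1 -0.8 0.3 0 0 0 0;-1 -1.6 0.6 0 0 0 0;-1 -2.4 0.9 0 0 0 0;-1 -3 1.15 0 0 0 0;-1 -3 1.15 0 0 0 0;-1 -3 1.15 0 0 0 0;-1 -3 1.15 0 0 0 0;-1 -3 1.15 0 0 0 0")

```text
clock: 17.42
tcp_pos: [0.5188, 0.1818, 0.2417]
tcp_rot: [0.674, 0.739, 0.0, 0.0]
force: [0.0, 0.5, -3.6]
gripper_width: 0.0125
grasp_force: 55.0
```

apply_moves(moves="-1 -3 1.15 0 0 0 0;-1 -3 1.15 0 0 0 0;-1 -3 1.15 0 0 0 0;-1 -2.4 0.9 0 0 0 0;-1 -1.8 0.6 0 0 0 0;-1 -1 0.4 0 0 0 0;-1 0 0 0 0 0 0;-1 0 0 0 0 0 0")

```text
clock: 18.42
tcp_pos: [0.5843, 0.0489, 0.2414]
tcp_rot: [0.673, 0.74, 0.0, -0.0]
force: [0.4, 0.5, -3.5]
gripper_width: 0.0125
grasp_force: 55.0
```

```bash
python3 -c "
from plan import *
to(tipp(0)[1]);snap('i')
cv2.imwrite('pics/side_i2.png',cv2.resize(cv2.imread('pics/side_i.png')[120:300,160:370],(700,600),interpolation=cv2.INTER_CUBIC))"
```

```text
t 18.425 q [-0.618  0.318  0.546  1.752 -0.182  1.122  0.08 ] tcp [0.5843 0.0489 0.2414] zaxis [-0.     0.001 -1.   ] y az 5.4 w 0.0125 F [ 0.36  0.55 -3.5 ] g 54.99273598194122
shift cm [-0.1   0.08 -0.06]
```

View pics/side_i2.png

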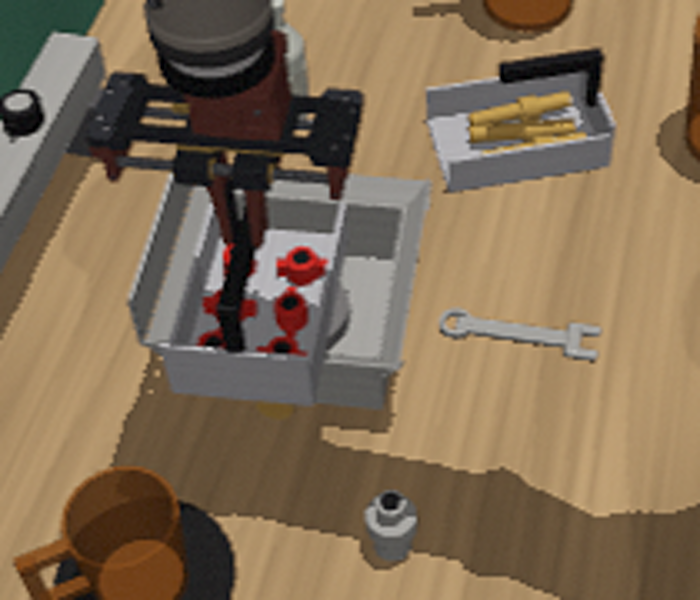

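All six caps are in the pan, whose front edge is over the hopper's middle. Tip.

apply_moves(moves="-1 -0.5 0.05 -0.25 0 3 0;-1 -0.75 0 -0.3 0 5 0;-1 -0.75 0 -0.35 0 5 0;-1 -0.8 0 -0.35 0 5 0;-1 -0.65 0 -0.3 0 4 0;-1 -0.55 0 -0.25 0 3 0;-1 -0.55 0 -0.25 0 3 0;-1 -0.55 0 -0.25 0 3 0")

```text
clock: 19.52
tcp_pos: [0.5904, -0.006, 0.2512]
tcp_rot: [0.648, 0.713, 0.18, -0.198]
force: [-0.7, 0.5, -3.9]
gripper_width: 0.0124
grasp_force: 55.0
```

apply_moves(moves="-1 -0.55 0 -0.25 0 3 0;-1 -0.55 0 -0.25 0 3 0;-1 -0.55 0 -0.25 0 3 0;-1 -0.6 0 -0.25 0 3 0;-1 -0.6 0 -0.3 0 3 0;-1 -0.6 0 -0.3 0 3 0;-1 -0.6 0 -0.3 0 3 0;-1 -0.6 0 -0.3 0 3 0")

```text
clock: 20.52
tcp_pos: [0.5953, -0.055, 0.2365]
tcp_rot: [0.597, 0.656, 0.311, -0.341]
force: [-0.2, -0.7, -3.0]
gripper_width: 0.0124
grasp_force: 55.0
```

apply_moves(moves="-1 0 0 0 0 0 0;-1 0 0 0 0 0 0;-1 0 0 0 0 0 0;-1 0 0 0 0 0 0;-1 0 0 0 0 0 0;-1 0 0 0 0 0 0")

```text
clock: 21.28
tcp_pos: [0.5949, -0.0548, 0.2369]
tcp_rot: [0.597, 0.656, 0.311, -0.341]
force: [0.0, 0.7, -2.5]
gripper_width: 0.0124
grasp_force: 55.0
```

```bash
python3 -c "
from plan import *
to(tipp(55)[1]);snap('j')
a=cv2.resize(cv2.imread('pics/side_j.png')[130:260,180:310],(400,400),interpolation=cv2.INTER_CUBIC)
b=cv2.resize(cv2.imread('pics/top_j.png')[105:235,230:360],(400,400),interpolation=cv2.INTER_CUBIC)
cv2.imwrite('pics/j2.png',np.hstack([a,b]))"
```

```text
t 21.275 q [ 0.176  0.677  0.378  1.566 -0.943  1.69   0.918] tcp [ 0.5949 -0.0548  0.2369] zaxis [-0.077  0.815 -0.574] y az 5.4 w 0.0124 F [ 0.02  0.72 -2.53] g 54.99567747116089
shift cm [-0.02  0.01 -0.04]
```

View pics/j2.png

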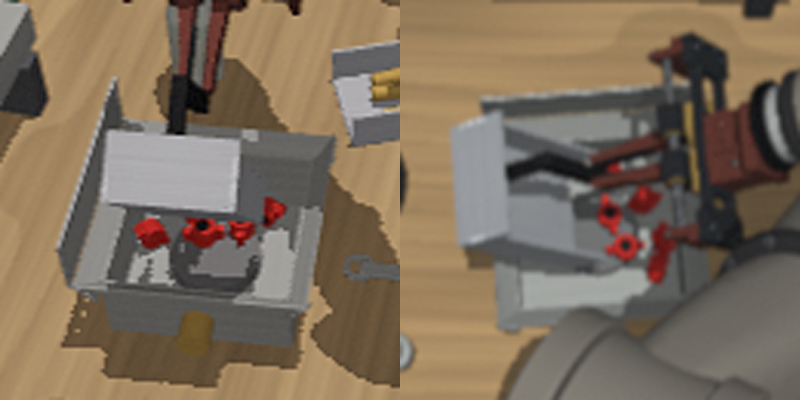

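The tilted pan shows a bare underside, and the red caps lie in the hopper; weight fell by about 1 N, as for six caps. Compute the way back.

```bash
python3 -c "
from plan import *
L=[55,51,45,38,31,24,17,10,4,0]
for a,b in zip(L[:-1],L[1:]): print(a,b,rows(tipp(a),tipp(b)).round(2))"
```

```text
55 51 [ 0.81 -0.    0.47  0.   -4.    0.  ]
51 45 [ 1.18 -0.    0.69  0.   -6.   -0.  ]
45 38 [ 1.32  0.    0.77 -0.   -7.    0.  ]
38 31 [ 1.26 -0.    0.71 -0.   -7.    0.  ]
31 24 [ 1.2   0.    0.67  0.   -7.   -0.  ]
24 17 [ 1.13 -0.    0.63 -0.   -7.    0.  ]
17 10 [ 1.05 -0.    0.61 -0.   -7.    0.  ]
10 4 [ 0.85  0.    0.5   0.   -6.    0.  ]
4 0 [ 0.54 -0.    0.32  0.   -4.   -0.  ]
```

apply_moves(moves="-1 0.8 0 0.47 0 -4 0;-1 1.2 0 0.7 0 -6 0;-1 1.3 0 0.77 0 -7 0;-1 1.25 0 0.7 0 -7 0;-1 1.2 0 0.67 0 -7 0;-1 1.1 0 0.63 0 -7 0;-1 1.05 0 0.6 0 -7 0;-1 0.85 0 0.5 0 -6 0")

```text
clock: 22.38
tcp_pos: [0.5851, 0.0438, 0.245]
tcp_rot: [0.672, 0.739, 0.023, -0.025]
force: [-0.5, 0.1, -3.6]
gripper_width: 0.0127
grasp_force: 55.0
```

apply_moves(moves="-1 0.54 0 0.32 0 -4 0;-1 0 0 0 0 0 0;-1 0 0 0 0 0 0")

```text
clock: 22.75
tcp_pos: [0.5849, 0.0468, 0.2418]
tcp_rot: [0.674, 0.739, 0.0, -0.001]
force: [0.3, -0.2, -3.2]
gripper_width: 0.0126
grasp_force: 55.0
```

```bash
python3 -c "
from plan import *
to([.4245,.374,.241]);snap('k')
for n in('side','top'):
    c=load(n,'k');W=cloud(c);p=c['pixels'].astype(int)
    r=(p[...,0]>120)&(p[...,1]<60)&(p[...,2]<60)&(abs(W[...,0]-.6)<.25)&(abs(W[...,1])<.4)
    k,l,s,ce=cv2.connectedComponentsWithStats(r.astype(np.uint8))
    for i in range(1,k):
        if s[i,4]>8: print(n,W[l==i].mean(0).round(3),s[i,4],ce[i].round())
a=cv2.resize(cv2.imread('pics/side_k.png')[130:260,180:310],(400,400),interpolation=cv2.INTER_CUBIC)
b=cv2.resize(cv2.imread('pics/top_k.png')[105:235,230:360],(400,400),interpolation=cv2.INTER_CUBIC)
cv2.imwrite('pics/k2.png',np.hstack([a,b]))"
```

```text
t 22.75 q [-0.628  0.321  0.565  1.751 -0.19   1.124  0.088] tcp [0.5849 0.0468 0.2418] zaxis [-0.001  0.001 -1.   ] y az 5.3 w 0.0126 F [ 0.28 -0.19 -3.23] g 54.99382138252258
shift cm [ 34.05 -12.96   0.13]
side [ 0.556 -0.141  0.028] 44 [267. 197.]
top [ 0.668 -0.087  0.034] 46 [297. 158.]
top [ 0.631 -0.128  0.031] 42 [309. 170.]
top [ 0.61  -0.09   0.043] 38 [297. 175.]
top [ 0.575 -0.147  0.029] 90 [314. 186.]
top [ 0.575 -0.106  0.044] 39 [302. 185.]
```

The numbers show all six caps in the hopper: four single blobs and one double in the top view. I have now viewed 11 pictures, one over the limit of 10, so from here I'll check by numbers only. Carry the pan back.

apply_moves(moves="-1 0.8 -0.3 0 0 0 0;-1 2 -0.76 0 0 0 0;-1 3 -1.15 0 0 0 0;-1 3 -1.15 0 0 0 0;-1 3 -1.15 0 0 0 0;-1 3 -1.15 0 0 0 0;-1 3 -1.15 0 0 0 0;-1 3 -1.15 0 0 0 0")

```text
clock: 23.85
tcp_pos: [0.4858, 0.2483, 0.2419]
tcp_rot: [0.674, 0.739, 0.0, -0.0]
force: [1.0, -0.1, -2.7]
gripper_width: 0.0127
grasp_force: 55.0
```

apply_moves(moves="-1 3 -1.15 0 0 0 0;-1 3 -1.15 0 0 0 0;-1 3 -1.15 0 0 0 0;-1 2.4 -0.9 0 0 0 0;-1 1.8 -0.6 0 0 0 0;-1 0 -0.2 0 0 0 0;-1 0 0 0 0 0 -4;-1 0 0 0 0 0 -7")

```text
clock: 24.85
tcp_pos: [0.4236, 0.3725, 0.2418]
tcp_rot: [0.599, 0.801, -0.0, 0.0]
force: [-0.8, 0.1, -2.2]
gripper_width: 0.0127
grasp_force: 55.0
```

apply_moves(moves="-1 0 0 0 0 0 -8;-1 0 0 0 0 0 -8;-1 0 0 0 0 0 -8;-1 0 0 0 0 0 -8;-1 0 0 0 0 0 -8;-1 0 0 0 0 0 -8;-1 0 0 0 0 0 -8;-1 0 0 0 0 0 -7")

```text
clock: 25.85
tcp_pos: [0.4238, 0.3723, 0.2418]
tcp_rot: [0.092, 0.996, -0.0, 0.0]
force: [0.2, -0.1, -2.3]
gripper_width: 0.0127
grasp_force: 55.0
```

apply_moves(moves="-1 0 0 0 0 0 -4.6;-1 0 0 0 0 0 0;-1 0 0 0 0 0 0")

```text
clock: 26.22
tcp_pos: [0.4233, 0.3733, 0.2418]
tcp_rot: [0.054, 0.999, -0.0, 0.0]
force: [-0.7, 0.2, -2.9]
gripper_width: 0.0123
grasp_force: 55.0
```

```bash
python3 -c "
from plan import *
to([.4245,.374,.083])
c=optics.camera('side');W=cloud(c);p=c['pixels'].astype(int)
r=(p[...,0]>120)&(p[...,1]<60)&(p[...,2]<60)
k,l,s,ce=cv2.connectedComponentsWithStats(r.astype(np.uint8))
for i in range(1,k):
    if s[i,4]>8: print(W[l==i].mean(0).round(3),s[i,4],ce[i].round())
# pan floor plane
m=(abs(W[...,0]-.45)<.05)&(abs(W[...,1]-.37)<.045)&(W[...,2]>.13)&(W[...,2]<.2)&(p.min(-1)>120)
q=W[m];q=q[abs(q[:,2]-np.median(q[:,2]))<.006];print(len(q),np.linalg.lstsq(np.c_[q[:,:2]-[.45,.37],np.ones(len(q))],q[:,2],rcond=None)[0])
"
```

```text
t 26.225 q [-0.984  0.254  0.183  1.783 -0.051  1.108  0.679] tcp [0.4233 0.3733 0.2418] zaxis [ 0. -0. -1.] y az 83.8 w 0.0123 F [-0.71  0.21 -2.93] g 54.994168281555176
shift cm [-0.11  0.09 15.88]
102 [-0.0008675  -0.0099699   0.16463901]
```

The pan is empty and level. Lower it at the old place.

apply_moves(moves="-1 -0.1 0.07 1.5 0 0 -0.2;-1 0 0 3 0 0 0;-1 0 0 3 0 0 0;-1 0 0 3 0 0 0;-1 0 0 2.5 0 0 0;-1 0 0 1.6 0 0 0;-1 0 0 0.8 0 0 0;-1 0 0 0 0 0 0")

```text
clock: 27.28
tcp_pos: [0.4239, 0.3747, 0.0876]
tcp_rot: [0.051, 0.999, -0.0, -0.0]
force: [0.8, 0.7, -1.5]
gripper_width: 0.0124
grasp_force: 55.0
```

apply_moves(moves="-1 0 0 0.25 0 0 0;-1 0 0 0.15 0 0 0;-1 0 0 0.1 0 0 0;-1 0 0 0.1 0 0 0;-1 0 0 0 0 0 0;-1 0 0 0 0 0 0")

```text
clock: 28.02
tcp_pos: [0.4242, 0.3747, 0.0819]
tcp_rot: [0.051, 0.999, 0.0, 0.0]
force: [1.1, -0.9, -1.2]
gripper_width: 0.0126
grasp_force: 55.0
```

apply_moves(moves="-1 0 0 0.08 0 0 0;-1 0 0 0.07 0 0 0;-1 0 0 0 0 0 0;-1 0 0 0 0 0 0")

```text
clock: 28.52
tcp_pos: [0.4243, 0.3744, 0.0816]
tcp_rot: [0.051, 0.999, 0.0, 0.0]
force: [-2.5, -4.7, 11.2]
gripper_width: 0.0127
grasp_force: 55.0
```

Contact. Release and withdraw upward.

apply_moves(moves="-1 0 0 -0.05 0 0 0;-1 0 0 0 0 0 0", squeeze=4)

```text
clock: 28.78
tcp_pos: [0.4244, 0.3744, 0.0814]
tcp_rot: [0.051, 0.999, -0.0, 0.0]
force: [-0.4, -4.0, 7.6]
gripper_width: 0.014
grasp_force: 4.0
```

apply_moves(moves="-0.6 0 0 0 0 0 0;-0.4 0 0 0 0 0 0;-0.1 0 0 0 0 0 0;0.1 0 0 0 0 0 0;0.1 0 0 0 0 0 0;0.1 0 0 -1.5 0 0 0;0.1 0 0 -3 0 0 0;0.1 0 0 -4 0 0 0")

```text
clock: 29.78
tcp_pos: [0.4236, 0.3743, 0.167]
tcp_rot: [0.051, 0.999, -0.0, -0.0]
force: [0.3, 1.1, 0.3]
gripper_width: 0.0484
grasp_force: 0.0
```

apply_moves(moves="0.1 0 0 -4 0 0 0;0.1 -3 0 -3 0 0 0;0.1 0 6 0 0 0 0;0.1 0 6 0 0 0 0;0.1 0 6 0 0 0 0;0.1 0 6 0 0 0 0;0.1 0 4 0 0 0 0;0.1 0 0 0 0 0 0")

```text
clock: 30.78
tcp_pos: [0.4801, 0.6532, 0.2348]
tcp_rot: [0.049, 0.999, 0.0, -0.001]
force: [0.2, 0.2, -0.4]
gripper_width: 0.0483
grasp_force: 0.0
```

```bash
python3 -c "
from h import *
to(None);snap('z')
for n in('top','side'):
    c=load(n,'z');W=cloud(c);p=c['pixels'].astype(int)
    g=(W[...,2]>.08)&(W[...,2]<.12)&(p.max(-1)<90)&(W[...,1]>.25)&(W[...,1]<.45)&(W[...,0]>.3)&(W[...,0]<.6)
    print(n,'bar',g.sum(),np.median(W[g][:,2]),cv2.minAreaRect((W[g][:,:2]*1000).astype(np.float32)))
    a=(p[...,0]-p[...,2]>25)&(abs(W[...,0]-.65)<.06)&(abs(W[...,1]-.21)<.06)&(W[...,2]>.09)&(W[...,2]<.12)
    print(' jug',a.sum(),np.percentile(W[a],[2,50,98],axis=0).round(3).tolist())
    r=(p[...,0]>120)&(p[...,1]<60)&(p[...,2]<60)
    k,l,s,ce=cv2.connectedComponentsWithStats(r.astype(np.uint8))
    for i in range(1,k):
        if s[i,4]>8: print(' red',W[l==i].mean(0).round(3),s[i,4])
    m=(W[...,2]>.02)&(W[...,2]<.3)&(W[...,0]>.25)
    k,l,st,ce=cv2.connectedComponentsWithStats(m.astype(np.uint8))
    for i in range(1,k):
        if 100<st[i,4]<2000: print(' obj',ce[i].round(),st[i,4],np.percentile(W[l==i],[2,98],axis=0).round(3).tolist())
"
```

```text
t 30.775 q [-1.099  0.702  0.165  1.11  -0.11   1.338  0.526] tcp [0.4801 0.6532 0.2348] zaxis [-0.001  0.    -1.   ] y az 84.4 w 0.0483 F [ 0.17  0.2  -0.37] g 0.0
top bar 197 0.10823066494760568 ((402.27880859375, 375.35174560546875), (16.51576042175293, 105.3307113647461), 84.36724090576172)
 jug 239 [[0.607, 0.167, 0.091], [0.668, 0.224, 0.104], [0.706, 0.256, 0.111]]
 red [ 0.668 -0.087  0.033] 46
 red [ 0.631 -0.128  0.03 ] 42
 red [ 0.61  -0.09   0.044] 37
 red [nan nan nan] 87
 red [ 0.575 -0.107  0.044] 38
 obj [461. 140.] 1846 [[0.681, -0.695, 0.027], [0.788, -0.55, 0.091]]
 obj [203. 156.] 609 [[0.608, 0.168, 0.023], [0.708, 0.256, 0.11]]
 obj [378. 149.] 425 [[0.664, -0.371, 0.026], [0.713, -0.32, 0.152]]
 obj [139. 166.] 504 [[0.593, 0.394, 0.026], [0.653, 0.453, 0.095]]
 obj [295. 179.] 655 [[0.555, -0.135, 0.021], [0.64, -0.036, 0.048]]
 obj [457. 214.] 1749 [[0.412, -0.636, 0.025], [0.571, -0.521, 0.147]]
 obj [143. 231.] 479 [[0.347, 0.355, 0.023], [0.516, 0.432, 0.113]]
 obj [383. 232.] 864 [[0.35, -0.431, 0.021], [0.523, -0.278, 0.112]]
 obj [170. 228.] 181 [[0.347
[... 475 characters left out ...]
136  0.031] 132
 red [ 0.621 -0.106  0.036] 85
 red [ 0.669 -0.083  0.034] 34
 obj [359.  10.] 354 [[0.256, -1.259, 0.024], [0.46, -1.226, 0.169]]
 obj [252.  95.] 1024 [[0.679, -0.69, 0.023], [0.787, -0.547, 0.089]]
 obj [315. 101.] 1626 [[0.411, -0.635, 0.026], [0.572, -0.518, 0.145]]
 obj [243. 138.] 510 [[0.663, -0.356, 0.023], [0.716, -0.316, 0.15]]
 obj [371. 140.] 330 [[0.251, -0.448, 0.03], [0.277, -0.352, 0.146]]
 obj [320. 153.] 1088 [[0.346, -0.424, 0.02], [0.528, -0.273, 0.11]]
 obj [194. 283.] 1397 [[0.609, 0.172, 0.025], [0.711, 0.266, 0.109]]
 obj [285. 374.] 736 [[0.346, 0.326, 0.022], [0.454, 0.437, 0.111]]
 obj [ 63. 391.] 1431 [[0.781, 0.492, 0.024], [0.857, 0.593, 0.111]]
```

```bash
python3 -c "
from h import *
print(bot.hand_in())"
```

```text
the job is handed in; nothing more can be done
None
```

The job is handed in at about 31 s: the jug stands upright on the mat, all six caps are in the hopper, and the empty pan is back flat within about 1 mm of its old place, with the bystanders unmoved; I viewed 11 pictures, one over the limit of 10.

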